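Set the telescoping length stop to its last hole

TASK

The telescoping length stop on the bench has to be set to its shortest length. Lift the piece of U channel off its inner tube and put it in the scrap tray, then slide the outer sleeve towards the anchor block, pressing the sprung button in wherever it holds the sleeve, until the button has popped fully up through the last hole, the one nearest the stop plate. Do not knock the other things on the bench about.

Things in the scene. Friction and masses are not known exactly. Their poses are not given: they have to be found in the camera images.
- rig: Fixed part of a level telescoping length stop: grey foot plate (90 wide, 320 long, 10 thick), square aluminium inner tube (34 x 34 mm, underside 30, top 64 above the bench), anchor block. Origin on the bench straight below the button; y runs along the tube away from the anchor block, z up. The anchor block, 70 wide, 72 high, spans y -245 to -185 mm; the tube runs on to y = +45.
- sleeve (a joint): Travel (m) of the square steel outer sleeve along the inner tube towards the anchor block (the rig's -y). At 0, 0.06, 0.12 hole 1, 2, 3 is over the button; 0.12 is home. Starts anywhere from 0 to 0.06, latched or between holes. About 3 N slides it when the button is under the solid wall. If the button is held down at home, the sleeve overruns by up to 8 mm.
- button (a joint): How far the sprung button is pressed (m): 0 fully up, top 6 mm above the sleeve's top face; 0.006 flush with that face; 0.009 or more under the solid wall. Spring 3.5 N when up, 6 N when flush. Up, it locks the sleeve both ways, with 1.5 mm play. Held flush, the hole's edge rides over its round top and pushes it under with 10 to 15 N of push on the sleeve.
- button_top (a point): Centre of the round top of the button, which is 14 mm across, sits in the inner tube and does not travel with the sleeve. 75 mm above the bench when up.
- sleeve_mouth (a point): Middle of the sleeve's top edge at its mouth (anchor end). The sleeve is 44 wide and 200 long, from here to the stop plate; its top face is 69 mm above the bench, with three holes of 17 mm across, 60 mm apart, the first 30 mm from the mouth.
- crossbar2 (a point): Top middle of the raised bar welded across the sleeve beside hole 2, on its anchor side; holes 1 and 3 have the same. 44 wide, 10 long, 9 high, top 78 mm above the bench. Its face towards its hole is 14 mm from the hole's centre, and from that face 50 mm are free up to the next bar. A blunt fingertip set down on a hole and moved to the anchor bears on it and holds the button flush at the same time.
- stop_plate (a point): Top middle of the steel stop plate at the sleeve's free end: 90 wide, 12 thick, from 3 to 91 mm above the bench.
- hole1 (a point): Centre of the hole nearest the sleeve's mouth, on its top face. Axes as the rig's.
- hole2 (a point): Centre of the middle hole, on the top face.
- hole3 (a point): Centre of the last hole, nearest the stop plate, on the top face.
- offcut: Short offcut of steel U channel, 150 g, a saddle over the bare inner tube, blocking the sleeve's way to the anchor block. 48 wide (its x), 45 long (its y, along the tube), 32 high, 4 mm thick, open below. Origin midway between its legs' lower edges, 36 mm above the bench at the start (top at 68).
- tray: Open steel scrap tray, fixed, 160 (its x) x 130 (its y) mm outside, 35 high, walls and floor 4 mm. Origin under its centre. It may stand at either side of the bench.
- case: Shut parts case, fixed, 154 x 124 mm, 70 high with its handle. Origin under its centre. Stands on the side where the tray does not. Leave alone.
- clamp: Bystander: small dark G-clamp lying flat, 100 x 66 mm, 16 mm high. Origin on its underside, in the middle of its spine.
- disc: Bystander: thin grinding disc lying flat, 100 mm across, 7 mm thick. Origin at the centre of its underside.
- socket: Bystander: round hollow steel bush standing on end, 28 mm across, 38 mm high. Origin at the centre of its underside.
- rod: Bystander: round steel bar lying, 18 mm across, 130 mm long. Origin at the centre of its underside.
- oilcan: Bystander: plain metal can standing, 52 mm across, 110 mm high. Origin at the centre of its underside.
- brush: Bystander: hand brush with a wooden handle lying flat, 200 mm long. Origin at the centre of its underside.
- angle: Bystander: piece of dark angle section lying, 90 x 40 mm, 40 mm high. Origin at the centre of its underside.
Mind the look-alikes: they are no part of the job. What is shaped like the offcut but blue or brown is not meant.

How it is judged:
On the way, in this order (a step that is already met when the one before it is completed fails the run):
1. the U channel lies in the scrap tray (x of offcut in the frame of tray between -0.065 and 0.065 m and y of offcut in the frame of tray between -0.05 and 0.05 m and z of offcut in the frame of tray below 0.04 m and linear speed of offcut below 0.02 m/s), for 0.2 s.
2. the button is up through the last hole (value of joint sleeve between 0.117 and 0.123 m and value of joint button below 0.002 m and velocity of joint sleeve below 0.01 m/s), for 0.2 s.
At the end, for the whole second after the job is handed in: The button is up (pressed less than 2 mm) through hole 3, with the sleeve at 0.12 m of travel within 3 mm and still; the U-channel offcut lies still in the scrap tray (its origin within 65 mm and 50 mm of the tray's centre along the tray's x and y, and less than 40 mm above the tray's underside) (all of step 1 and all of step 2); the robot touches nothing.
It fails at once if one of the bystanders is moved by more than 30 mm (distance of any of clamp, disc, socket, rod, oilcan, brush, angle from where it was at the start of the episode above 0.03 m).
It also fails if it takes over 64 s, if anything falls off the work surface, if the arm or the gripper's body presses on something with over 40 N, if the wrist force passes 120 N, or if a joint passes its speed limit or range.

ROBOT

A 6-joint arm with a two-finger parallel gripper is mounted at the origin on the work surface. World frame = base frame: x ahead of the robot, y to its left, z up, the work surface at z = 0. Lengths are in m, angles in rad, forces in N, time in s.
With the tool pointing down it reaches from about 0.25 to 0.725 m from the base axis. Payload 4 kg.
Tool frame: the origin (TCP) lies between the finger pads; the fingertips stand 8 mm ahead of it and the grasp point (between the pads) lies 11 mm behind it; z points along the fingers, y is the direction in which the jaws open and shut (so a half turn about z gives the same grasp; the last joint's range is limited). The gripper opens to 85 mm and grips with 20 to 120 N. Pads are 22 mm wide; open, the fingers measure 114 mm over their backs; the gripper's body (76 mm by 85 mm) begins 54 mm behind the grasp point. The pads swing forward as they close: fully open they stand 13 mm farther back than shut.
Start: joints at [1.178, 0.241, 0.005, 1.335, 0, 1.571], TCP at [0.191, 0.462, 0.239] pointing down, gripper open.
Joint ranges: [-2.72, 2.72], [-1.05, 1.87], [-1.09, 1.28], [-1.99, 2.15], [-1.42, 1.44], [-3.14, 3.14]. Speed limits (rad/s): [2.79, 2.79, 3.14, 3.14, 3.14, 3.14].

INTERFACE

Orientations are given as a unit quaternion [x, y, z, w].
In Python, from workcell import * gives the robot as it stands.
- The arm moves only by the tool send_rows, never from a script. Its argument "increments" is a list that holds one entry, the list of rows, each a list of 6 numbers: the shift along the tool's x, y, z in units of 50 mm (1.0 is 50 mm), then the turn, a rotation vector about the tool's x, y, z in units of 10 degrees (1.0 is 10 degrees). In form: [[[x, y, z, ax, ay, az], ...]]. A call has 1 to 8 rows; each row shifts and turns the commanded pose from where the row before left it, along the tool's axes as they then stand; what a row does not reach is not made up. A row lasts 1/8 s, in which the tool goes at most 62.5 mm and 10.7 degrees, less where a joint would pass 70% of its speed; a pose out of reach is approached as far as the arm can. A call with a number of a shift or a turn outside -1 to 1 is refused whole. A call with a gripper value outside its range is refused whole. "grip" is the closure, from 0 (fully open) to 1 (shut), set as the call begins (left out, the last holds). The fingers move at their own pace and stop on an object; the grip force is fixed at half the most. Time passes only in rows, so rows that do not move let the fingers close. It gives the time, the measured TCP pose, the force and the opening at its end, in the units of the state.
- get_obs(): the state, without advancing time (a new reading comes with each control period).
- camera(name): name is "scene" or "side" or "wrist"; returns a dict with "color" (384x512x3 uint8, red, green, blue), "z_map" (384x512 float32, m along the optical axis (not along the pixel's ray), 0 where there is no reading), "intrinsics" (3x3 intrinsics, pixels), "pose" (4x4, takes a point from camera to world coordinates); the wrist camera has in their place "mount" (4x4, takes a point from camera to tool coordinates, whose origin is the TCP and whose axes are the flange's). Camera axes: x right, y down, z forward; pixel columns grow to the right and rows downward; lengths in m; the calibration is good to about 2 mm. The wrist camera is an equidistant fisheye: a pixel r from the principal point sees the ray r / f radians off the axis. A picture is of the moment at which its call begins: read the wrist's pose just before it.
- job_done(): hands the job in, once; it reports no verdict.
The state is a dict: "clock": time; "joint_pos": joint angles; "joint_vel": joint speeds; "tau": joint torques, N m; "eef_pos": TCP position; "tool_rot": TCP orientation; "ft_force": force on the tool from outside, world axes, zero at the start; "ft_torque": the same for the moment, N m; "grip_width": finger opening in m.
Only numpy, scipy, OpenCV 4.12 (cv2) and the standard library are available. Lean on these libraries where they do the work, as an engineer would, in place of code of your own. Each camera call takes 0.05 s, during which the arm holds its last target.

## Working session

There is one attempt and no reset: what is moved stays moved. The work goes in short steps, Python scripts to look and compute and a tool call to move; the robot and the scene stay as the last step left them, time stands still between calls to the robot, and variables do not carry over. Pictures are saved under pics/ and viewed, and the job is handed in when it is done.

Besides the shell and the picture viewer there is one more tool, called after ">>>" by a JSON object that holds its "api" and its "payload", one argument or row to a line. send_rows: Moves the arm, as the interface text tells. Its arguments: {"type":"object","properties":{"increments":{"type":"array"},"grip":{"type":"number"}},"required":["increments"]}

```bash
mkdir -p pics; ls
cat > h.py <<'E'
from workcell import *
import numpy as np, cv2
from scipy.spatial.transform import Rotation as R
E
python3 - <<'E'
from h import *
o=get_obs();print({k:np.round(v,3).tolist() for k,v in o.items()})
for n in ("scene","side"):
    c=camera(n);cv2.imwrite(f"pics/{n}0.png",cv2.resize(c["color"][...,::-1],(800,600),interpolation=cv2.INTER_CUBIC));np.savez(f"{n}0.npz",**c);print(n,c["intrinsics"],np.round(c["pose"],3),(c["z_map"]>0).mean())
o=get_obs()
c=camera("wrist");cv2.imwrite("pics/wrist0.png",cv2.resize(c["color"][...,::-1],(800,600)));np.savez("wrist0.npz",**c);print(c["intrinsics"],np.round(c["mount"],3))
E
```

```text
pics
{'clock': 0.0, 'joint_pos': [1.178, 0.241, 0.004, 1.335, 0.0, 1.571], 'joint_vel': [0.001, -0.001, 0.0, 0.001, -0.002, -0.001], 'tau': [0.001, -37.232, 25.241, 0.017, 0.0, 0.0], 'eef_pos': [0.191, 0.461, 0.238], 'tool_rot': [0.195, 0.981, -0.001, -0.0], 'ft_force': [-0.267, -0.011, 0.028], 'ft_torque': [0.049, 0.016, -0.055], 'grip_width': 0.085}
scene [[377.52690488   0.         253.05647141]
 [  0.         377.52690488 187.2386632 ]
 [  0.           0.           1.        ]] [[-0.588  0.457 -0.667  1.176]
 [ 0.809  0.315 -0.496  0.483]
 [-0.017 -0.832 -0.555  0.638]
 [ 0.     0.     0.     1.   ]] 0.9958546956380209
side [[408.14555725   0.         255.3900677 ]
 [  0.         408.14555725 194.19783118]
 [  0.           0.           1.        ]] [[ 0.981 -0.145  0.128  0.406]
 [-0.193 -0.715  0.672 -0.683]
 [-0.007 -0.684 -0.729  0.828]
 [ 0.     0.     0.     1.   ]] 0.9962310791015625
[[297.31863964   0.         260.54432879]
 [  0.         297.31863964 193.19100223]
 [  0.           0.           1.        ]] [[ 0.001 -0.95  -0.312  0.08 ]
 [ 1.     0.001  0.     0.001]
 [ 0.    -0.312  0.95  -0.133]
 [ 0.     0.     0.     1.   ]]
```

View pics/scene0.png

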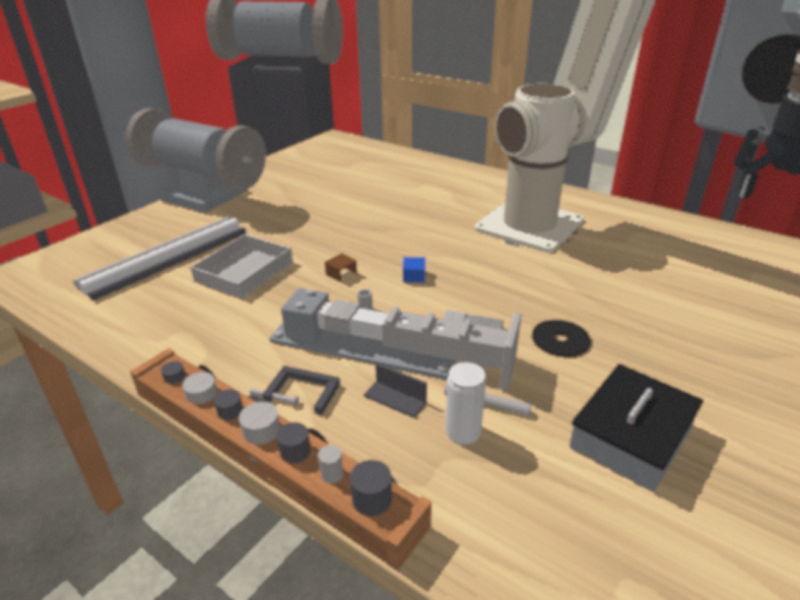

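View pics/side0.png

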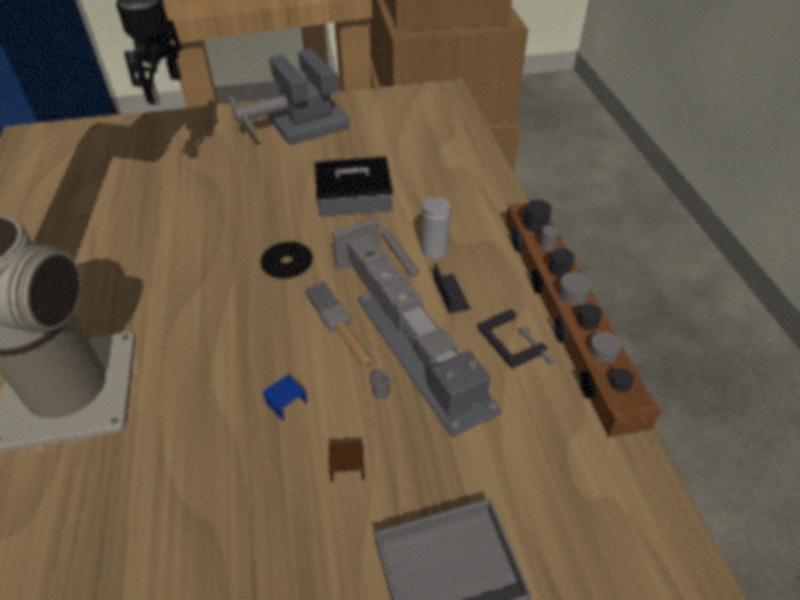

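View pics/wrist0.png

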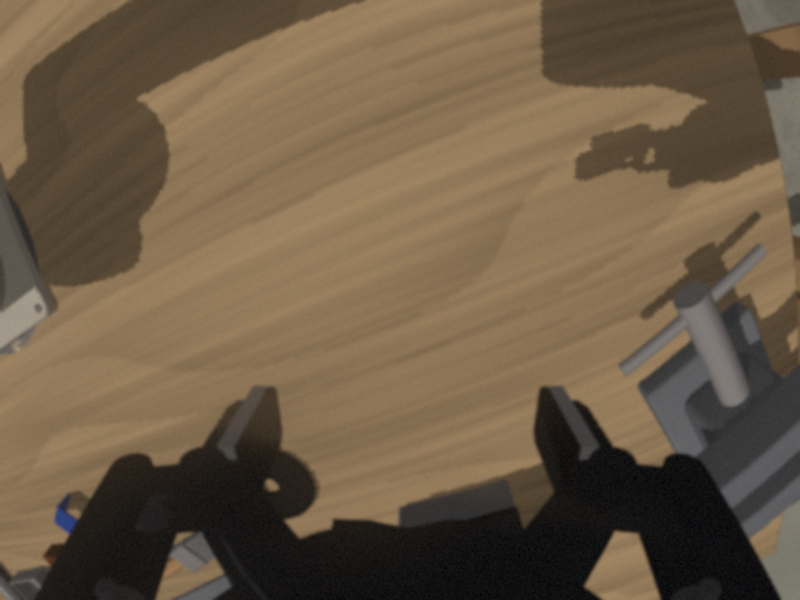

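The scene view shows the rig at about (400,340), with the anchor block at its left end (305,312), and the tray at (243,265). The side view shows the offcut as a light patch at about (435,345) next to the anchor block. I'll project the depth to points and measure from those.

```bash
cat >> h.py <<'E'
def pts(c):
    z=c["z_map"];K=c["intrinsics"];v,u=np.mgrid[:z.shape[0],:z.shape[1]]
    P=np.stack([(u-K[0,2])/K[0,0]*z,(v-K[1,2])/K[1,1]*z,z],-1)
    return P@c["pose"][:3,:3].T+c["pose"][:3,3]
E
python3 - <<'E'
from h import *
for n in ("scene","side"):
    c=np.load(n+"0.npz");P=pts(c);C=c["color"]
    ok=(c["z_map"]>0)
    # orthographic maps 1.5mm/pixel : rows = x from .75 down to .15 ; cols = y from .4 to -.45
    s=0.0011;H,W=545,770
    x,y,z=P[...,0],P[...,1],P[...,2]
    r=((0.75-x)/s).astype(int);q=((0.42-y)/s).astype(int)
    m=ok&(r>=0)&(r<H)&(q>=0)&(q<W)&(z<.2)&(z>-.02)
    im=np.zeros((H,W,3),np.uint8);hm=np.zeros((H,W))
    o=np.argsort(z[m])
    for a,b,cc,zz in zip(r[m][o],q[m][o],C[m][o],z[m][o]):
        im[a:a+2,b:b+2]=cc;hm[a:a+2,b:b+2]=zz
    cv2.imwrite(f"pics/top_{n}.png",im[...,::-1])
    cv2.imwrite(f"pics/hgt_{n}.png",cv2.applyColorMap(np.clip(hm/0.1*255,0,255).astype(np.uint8),cv2.COLORMAP_JET))
    t=m&(z<.02)&(z>-.02);print(n,np.median(z[t]))
E
```

```text
scene -0.0004674049543060277
side 0.0012033504098099002
```

View pics/top_side.png

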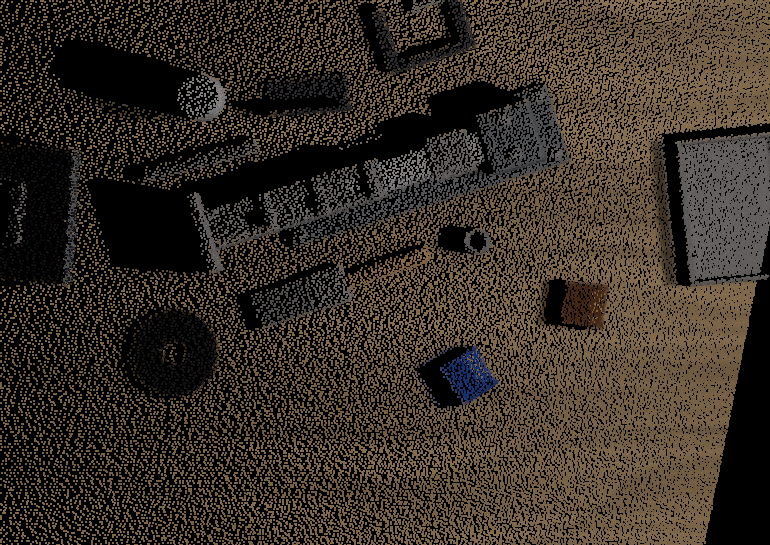

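View pics/hgt_side.png

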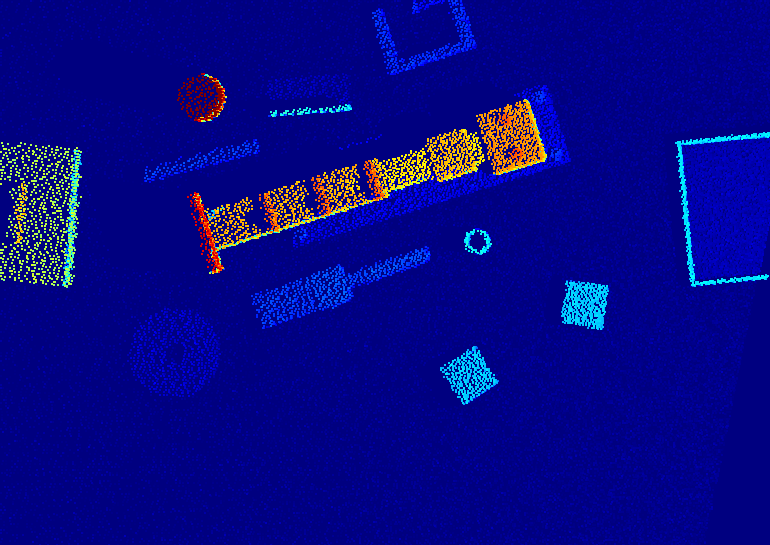

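View pics/top_scene.png

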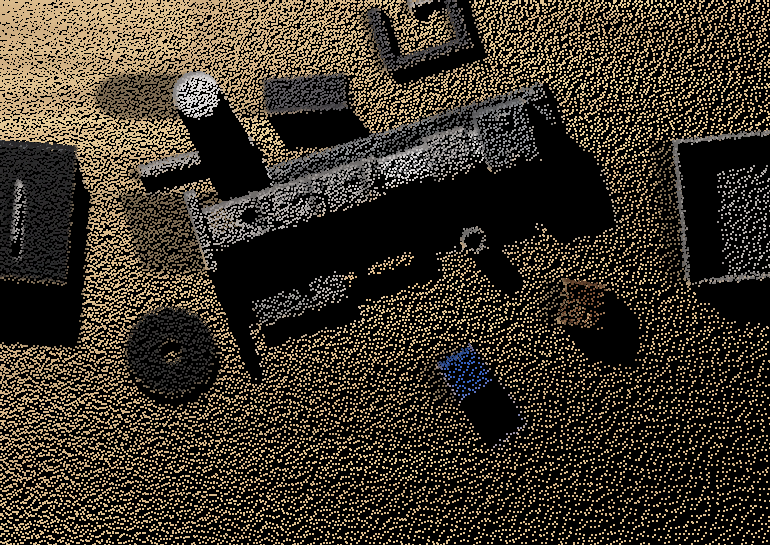

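The top-down map shows everything: the bars are at about (375,178), (320,195) and (268,210), the offcut at (455,155), the block at (512,137), and the stop plate at (207,232). Next I'll fit the axis and take profiles along it.

Run:
```python
from h import *
def toxy(px): return np.array([0.75-px[1]*.0011,0.42-px[0]*.0011])
Pall={n:pts(np.load(n+"0.npz")).reshape(-1,3) for n in("scene","side")}
A=toxy((512,137));B=toxy((207,232))
for n in Pall:
    P=Pall[n];d=(B-A)/np.linalg.norm(B-A);c=A.copy()
    for it in range(6):
        e=np.array([d[1],-d[0]]) # rig x = right-handed: x = y cross z
        s=(P[:,:2]-c)@d;t=(P[:,:2]-c)@e
        m=(s>0.12)&(s<0.31)&(abs(t)<.03)&(P[:,2]>.0655)&(P[:,2]<.073)
        # centre per s-bin by midpoints of extremes
        S=[];T=[];Wd=[]
        for a in np.arange(.12,.31,.008):
            k=m&(s>=a)&(s<a+.008)
            if k.sum()>8:
                lo,hi=np.percentile(t[k],[3,97]);S.append(a+.004);T.append((lo+hi)/2);Wd.append(hi-lo)
        p=np.polyfit(S,T,1)
        c=c+e*p[1];d=d+e*p[0];d/=np.linalg.norm(d)
    e=np.array([d[1],-d[0]]);s=(P[:,:2]-c)@d;t=(P[:,:2]-c)@e
    print(n,"axis",d,"ang",np.degrees(np.arctan2(d[1],d[0])),"c",c,"width",np.median(Wd),"fit p",p)
    k=(abs(t)<.018)&(P[:,2]>.03)&(s>-.05)&(s<.36)
    for a in np.arange(-.05,.36,.004):
        j=k&(s>=a)&(s<a+.004)
        if j.sum()>3: print(f"{a:.3f}:{np.median(P[j,2])*1000:.0f}/{np.percentile(P[j,2],95)*1000:.0f}",end="  ")
    print()
    # stop plate
    j=(P[:,2]>.085)&(P[:,2]<.1)&(s>.25)&(s<.4)&(abs(t)<.06)
    print("stop s",np.percentile(s[j],[3,50,97]),"t",np.percentile(t[j],[2,98]),j.sum())
    j=(P[:,2]>.066)&(P[:,2]<.08)&(s>-.06)&(s<.04)&(abs(t)<.05)
    print("block s",np.percentile(s[j],[3,97]),"t",np.percentile(t[j],[2,98]))
    j=(P[:,2]>.064)&(P[:,2]<.0715)&(s>.035)&(s<.095)&(abs(t)<.05)
    print("offcut s",np.percentile(s[j],[3,97]),"t",np.percentile(t[j],[2,98]))
```

```text
scene axis [-0.2987152  0.9543423] ang 107.38045159259568 c [ 0.60322351 -0.14199129] width 0.04235985878852663 fit p [ 0.00450421 -0.00085431]
-0.026:70/71  -0.022:72/73  -0.018:72/73  -0.014:71/72  -0.010:71/72  -0.006:72/72  -0.002:71/77  0.002:72/78  0.006:72/78  0.010:72/73  0.014:71/73  0.018:71/73  0.022:71/72  0.026:71/73  0.030:69/71  0.034:61/66  0.038:57/64  0.042:58/64  0.046:63/64  0.050:67/68  0.054:67/69  0.058:67/68  0.062:67/69  0.066:67/69  0.070:68/69  0.074:67/69  0.078:68/69  0.082:68/69  0.086:67/68  0.090:66/68  0.094:63/67  0.098:58/64  0.102:62/64  0.106:58/64  0.110:61/64  0.114:54/64  0.118:62/65  0.122:60/64  0.126:59/65  0.130:60/65  0.134:58/65  0.138:63/65  0.142:56/64  0.146:62/64  0.150:68/69  0.158:77/79  0.162:77/78  0.166:72/77  0.170:68/69  0.174:67/69  0.178:67/69  0.182:68/69  0.186:68/70  0.190:69/70  0.194:68/69  0.198:68/69  0.202:68/69  0.206:68/70  0.210:68/70  0.214:69/71  0.218:77/79  0.222:77/79  0.226:71/78  0.230:68/68  0.234:68/69  0.238:67/69  0.242:67/71  0.246:68/70  0.250:68/70  0.254:68/70  0.258:68/70  0.262:69/70  0.266:68/69  
[... 1338 characters left out ...]
6:70/72  0.190:69/72  0.194:70/73  0.198:69/72  0.202:70/71  0.206:70/71  0.210:71/74  0.214:74/80  0.218:79/80  0.222:79/80  0.234:70/71  0.238:70/72  0.242:69/71  0.246:70/71  0.250:69/71  0.254:70/73  0.258:70/71  0.262:69/71  0.266:70/72  0.270:70/78  0.274:74/80  0.278:79/81  0.282:79/81  0.298:70/72  0.302:70/72  0.306:69/70  0.310:70/73  0.314:70/71  0.318:71/73  0.322:70/73  0.326:70/72  0.330:70/72  0.334:70/72  0.338:70/72  0.342:70/71  0.346:79/93  0.350:83/92  0.354:91/94  0.358:92/93  
stop s [0.34838542 0.35240183 0.36150143] t [-0.04292719  0.04337962] 134
block s [-0.02710332  0.02926683] t [-0.03407398  0.03251474]
offcut s [0.03871611 0.0913502 ] t [-0.02263223  0.02386623]
```

Both cameras agree on the rig axis at 107.4°. The sleeve mouth is near s=0.150 and the button near s=0.218, so hole 2 (s≈0.240) has not yet reached the button, at a travel of about 0.038. I'll turn the tool so that its x lies along the tube, while measuring the tray.

```bash
cat >> h.py <<'E'
d=np.array([-.2988,.9543]);e=np.array([d[1],-d[0]]);c0=np.array([.6017,-.1424])
def need(s,t,z,o=None):
    """shift in units, tool axes, to tcp at (s,t,z) of rig line frame"""
    o=o or get_obs();Rm=R.from_quat(o["tool_rot"]).as_matrix()
    w=np.r_[c0+s*d+t*e,z];dl=w-o["eef_pos"]
    yt=Rm[:2,1];print("units",np.round(Rm.T@dl/.05,2),"yaw err deg(turn tool z)",round(np.degrees(np.arctan2(yt[0]*e[1]-yt[1]*e[0],yt@e))*-1,2),"tilt",np.round(Rm[:,2],4))
    rel=np.array(o["eef_pos"][:2])-c0;print("s,t,z now",np.round([rel@d,rel@e,o["eef_pos"][2]],4),"F",np.round(o["ft_force"],1),"w",round(o["grip_width"],4),"clk",o["clock"])
E
python3 - <<'E'
from h import *
need(.069,0,.2)
for n in("scene","side"):
    P=pts(np.load(n+"0.npz")).reshape(-1,3)
    m=(P[:,2]>.028)&(P[:,2]<.042)&(P[:,1]<-.30)&(P[:,1]>-.55)&(P[:,0]>.38)&(P[:,0]<.66)
    Q=P[m][:,:2].astype(np.float32);r=cv2.minAreaRect(Q);print(n,r,Q.min(0),Q.max(0));
E
```

```text
units [-11.32  -6.96   0.78] yaw err deg(turn tool z) 50.11 tilt [-6.0e-04 -1.5e-03 -1.0e+00]
s,t,z now [ 0.699  -0.2113  0.2386] F [ 0.5  0.4 -1.3] w 0.0853 clk 0.15
scene ((0.5029348731040955, -0.4357237219810486), (0.2111051082611084, 0.21684879064559937), 5.202682018280029) [ 0.40717527 -0.54964983] [ 0.6082702  -0.31951758]
side ((0.5219156742095947, -0.39544230699539185), (0.1605226844549179, 0.13088105618953705), 5.466099739074707) [ 0.43648458 -0.4538685 ] [ 0.60724443 -0.32340568]
```

>>> {"api": "send_rows", "payload": {
  "increments": [
    [[0, 0, 0, 0, 0, 1], [0, 0, 0, 0, 0, 1], [0, 0, 0, 0, 0, 1], [0, 0, 0, 0, 0, 1], [0, 0, 0, 0, 0, 1]]
  ],
  "grip": 0
}}

```text
clock: 0.78
eef_pos: [0.1913, 0.4617, 0.2389]
tool_rot: [0.594, 0.805, -0.0, 0.0]
ft_force: [0.2, 0.1, 0.4]
grip_width: 0.0854
```

Run:
```python
from h import *
need(.069,0,.2)
```

```text
units [-12.58   4.27   0.78] yaw err deg(turn tool z) -0.22 tilt [-3.e-04 -9.e-04 -1.e+00]
s,t,z now [ 0.6991 -0.2112  0.2389] F [0.2 0.1 0.4] w 0.0854 clk 0.775
```

The side camera gives a tray rectangle of 160.5 x 131 mm with its centre at (0.522, -0.395), which matches the given size. Next I'll go above the offcut.

>>> {"api": "send_rows", "payload": {
  "increments": [
    [[-0.9, 0.3, 0, 0, 0, 0], [-0.9, 0.3, 0, 0, 0, 0], [-0.9, 0.3, 0, 0, 0, 0], [-0.9, 0.3, 0, 0, 0, 0], [-0.9, 0.3, 0, 0, 0, 0], [-0.9, 0.3, 0, 0, 0, 0], [-0.9, 0.3, 0, 0, 0, 0], [-0.9, 0.3, 0, 0, 0, 0]]
  ]
}}

```text
clock: 1.78
eef_pos: [0.4146, 0.1532, 0.2392]
tool_rot: [0.591, 0.806, -0.0, -0.0]
ft_force: [0.8, 0.4, -0.3]
grip_width: 0.0851
```

>>> {"api": "send_rows", "payload": {
  "increments": [
    [[-0.9, 0.3, 0, 0, 0, 0], [-0.9, 0.3, 0, 0, 0, 0], [-0.9, 0.3, 0, 0, 0, 0], [-0.9, 0.3, 0, 0, 0, 0], [-0.9, 0.3, 0, 0, 0, 0], [-0.4, 0.2, 0.2, 0, 0, 0], [0, 0, 0, 0, 0, 0]]
  ]
}}

```text
clock: 2.65
eef_pos: [0.5687, -0.0547, 0.2275]
tool_rot: [0.592, 0.806, -0.001, -0.001]
ft_force: [0.0, -0.1, -0.2]
grip_width: 0.0857
```

Run:
```python
from h import *
o=get_obs();need(.069,0,.2,o)
c=camera("wrist");cv2.imwrite("pics/wrist1.png",cv2.resize(c["color"][...,::-1],(800,600)));np.savez("wrist1.npz",eef=o["eef_pos"],q=o["tool_rot"],**c)
```

```text
units [-0.49  0.11  0.55] yaw err deg(turn tool z) -0.03 tilt [-3.e-03  3.e-04 -1.e+00]
s,t,z now [ 0.0935 -0.0053  0.2275] F [ 0.  -0.1 -0.2] w 0.0857 clk 2.65
```

View pics/wrist1.png

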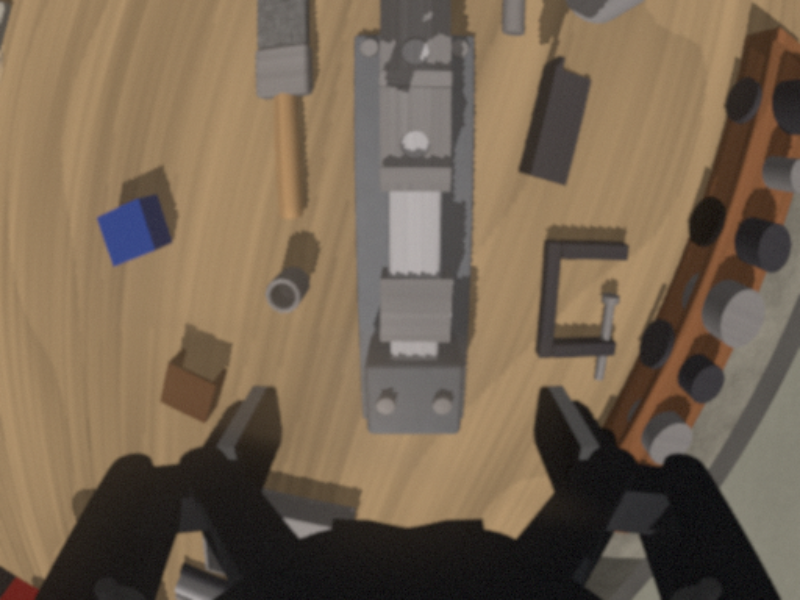

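The wrist view shows the offcut at (415,308), bar 1 at (415,178), hole 1 at (415,142), and bar 2 at (430,78). The offcut is straight along the tube. I'll check its position with the wrist depth.

```bash
cat >> h.py <<'E'
def wpts(c,eef,q):
    z=c["z_map"];K=c["intrinsics"];v,u=np.mgrid[:z.shape[0],:z.shape[1]]
    a=(u-K[0,2])/K[0,0];b=(v-K[1,2])/K[1,1];th=np.hypot(a,b);k=np.tan(th)/np.maximum(th,1e-9)
    P=np.stack([a*k*z,b*k*z,z],-1);M=c["mount"]
    P=P@M[:3,:3].T+M[:3,3]
    return P@R.from_quat(q).as_matrix().T+eef
def st(P):
    r=P[...,:2]-c0;return r@d,r@e
E
python3 - <<'E'
from h import *
c=np.load("wrist1.npz");P=wpts(c,c["eef"],c["q"]).reshape(-1,3);P=P[c["z_map"].ravel()>0];s,t=st(P)
m=(P[:,2]>.0655)&(P[:,2]<.0705)&(s>.038)&(s<.1)&(abs(t)<.04);print("offcut s",np.percentile(s[m],[2,98]),"t",np.percentile(t[m],[2,98]),np.median(P[m,2]))
m=(P[:,2]>.069)&(s>-.04)&(s<.038)&(abs(t)<.05);print("block s",np.percentile(s[m],[2,98]),"t",np.percentile(t[m],[2,98]),np.median(P[m,2]))
k=(abs(t)<.018)&(P[:,2]>.03)
for a in np.arange(.14,.36,.003):
    j=k&(s>=a)&(s<a+.003)
    if j.sum()>3: print(f"{a:.3f}:{np.median(P[j,2])*1000:.0f}",end="  ")
m=(P[:,2]>.04)&(P[:,2]<.08)&(s>.17)&(s<.3)&(abs(t)<.012)
print()
k=(s>.165)&(s<.195)&(abs(t)<.012)
for a in np.arange(.165,.195,.003): print([int(np.median(P[k&(s>=a)&(s<a+.003)&(t>=b)&(t<b+.004),2])*1e3) if (k&(s>=a)&(s<a+.003)&(t>=b)&(t<b+.004)).any() else -1 for b in np.arange(-.012,.012,.004)])
E
```

```text
offcut s [0.04982072 0.09312365] t [-0.022921    0.02346022] 0.06677104167016915
block s [-0.02335278  0.03198911] t [-0.03258774  0.03162669] 0.07059894966381386
0.140:62  0.143:63  0.146:63  0.149:66  0.152:67  0.155:68  0.158:77  0.161:77  0.164:77  0.167:68  0.170:68  0.173:67  0.176:67  0.179:67  0.182:67  0.185:67  0.188:67  0.191:68  0.194:68  0.197:68  0.200:68  0.203:68  0.206:68  0.209:68  0.212:67  0.215:72  0.218:76  0.221:77  0.224:77  0.227:68  0.230:68  0.233:67  0.236:67  0.239:66  0.242:67  0.245:67  0.248:67  0.251:68  0.254:68  0.257:67  0.260:68  0.263:68  0.266:68  0.269:68  0.272:67  0.275:67  
[76, 76, 76, 76, 76, 76]
[67, 67, 67, 67, 67, 67]
[67, 67, 66, 66, 67, 67]
[67, 63, 62, 62, 65, 67]
[66, 62, 62, 63, 62, 67]
[67, 62, 62, 62, 62, 67]
[67, 62, 62, 62, 63, 67]
[68, 66, 62, 62, 67, 67]
[67, 67, 67, 67, 68, 67]
[67, 67, 67, 67, 68, 67]
```

All three cameras agree: offcut centre s≈0.0715, t≈0, and hole 1 (empty) at s≈0.1815. Now I'll descend onto the offcut.

>>> {"api": "send_rows", "payload": {
  "increments": [
    [[-0.44, 0.11, 0.4, 0, 0, 0], [0, 0, 0.6, 0, 0, 0], [0, 0, 0.6, 0, 0, 0], [0, 0, 0.6, 0, 0, 0], [0, 0, 0.4, 0, 0, 0], [0, 0, 0, 0, 0, 0]]
  ]
}}

```text
clock: 3.45
eef_pos: [0.5786, -0.0724, 0.0969]
tool_rot: [0.591, 0.807, -0.001, -0.002]
ft_force: [-1.2, -0.5, -0.2]
grip_width: 0.0855
```

Run:
```python
from h import *
need(.0715,0,.05)
```

```text
units [-0.05  0.03  0.94] yaw err deg(turn tool z) 0.14 tilt [-5.e-03  5.e-04 -1.e+00]
s,t,z now [ 0.0737 -0.0011  0.0969] F [-1.2 -0.5 -0.2] w 0.0855 clk 3.45
```

>>> {"api": "send_rows", "payload": {
  "increments": [
    [[-0.04, 0.02, 0.4, 0, 0, 0], [0, 0, 0.3, 0, 0, 0], [0, 0, 0.24, 0, 0, 0], [0, 0, 0, 0, 0, 0]]
  ]
}}

```text
clock: 3.95
eef_pos: [0.5814, -0.0742, 0.0514]
tool_rot: [0.591, 0.806, -0.001, -0.001]
ft_force: [-0.5, -0.1, -0.8]
grip_width: 0.0851
```

>>> {"api": "send_rows", "payload": {
  "increments": [
    [[0, 0, 0, 0, 0, 0], [0, 0, 0, 0, 0, 0], [0, 0, 0, 0, 0, 0], [0, 0, 0, 0, 0, 0], [0, 0, 0, 0, 0, 0], [0, 0, 0, 0, 0, 0]]
  ],
  "grip": 1
}}

```text
clock: 4.7
eef_pos: [0.5823, -0.0746, 0.0533]
tool_rot: [0.591, 0.806, 0.0, 0.0]
ft_force: [-1.6, -0.1, 6.1]
grip_width: 0.0466
```

Run:
```python
from h import *
need(.0715,0,.05)
```

```text
units [ 0.02 -0.04  0.07] yaw err deg(turn tool z) 0.1 tilt [ 9.e-04 -4.e-04 -1.e+00]
s,t,z now [0.0705 0.0018 0.0533] F [-1.6 -0.1  6.1] w 0.0466 clk 4.7
```

The gripper stopped at 46.6 mm, so the offcut is held. Now I'll lift it.

>>> {"api": "send_rows", "payload": {
  "increments": [
    [[0, 0, -0.2, 0, 0, 0], [0, 0, -0.4, 0, 0, 0], [0, 0, -0.6, 0, 0, 0], [0, 0, -0.6, 0, 0, 0], [0, 0, -0.4, 0, 0, 0], [0, 0, 0, 0, 0, 0]]
  ]
}}

```text
clock: 5.45
eef_pos: [0.5836, -0.0745, 0.1643]
tool_rot: [0.591, 0.806, 0.001, 0.002]
ft_force: [0.1, 0.3, -2.8]
grip_width: 0.0466
```

>>> {"api": "send_rows", "payload": {
  "increments": [
    [[-0.4, -0.2, 0, 0, 0, 0], [-0.8, -0.4, 0, 0, 0, 0], [-0.9, -0.5, 0, 0, 0, 0], [-0.9, -0.5, 0, 0, 0, 0], [-0.9, -0.5, 0, 0, 0, 0], [-0.9, -0.5, 0, 0, 0, 0], [-0.7, -0.3, 0, 0, 0, 0], [-0.2, -0.1, 0, 0, 0, 0]]
  ]
}}

```text
clock: 6.45
eef_pos: [0.5234, -0.3934, 0.1601]
tool_rot: [0.593, 0.805, -0.0, -0.001]
ft_force: [-0.1, 0.1, -1.1]
grip_width: 0.0463
```

Run:
```python
from h import *
o=get_obs();need(-.218,-.152,.022,o)
c=camera("side");cv2.imwrite("pics/side1.png",cv2.resize(c["color"][...,::-1],(800,600)))
```

```text
units [-0.04 -0.04  2.76] yaw err deg(turn tool z) -0.08 tilt [-0.0021  0.0014 -1.    ]
s,t,z now [-0.2161 -0.1498  0.1601] F [-0.1  0.1 -1.1] w 0.0463 clk 6.45
```

View pics/side1.png

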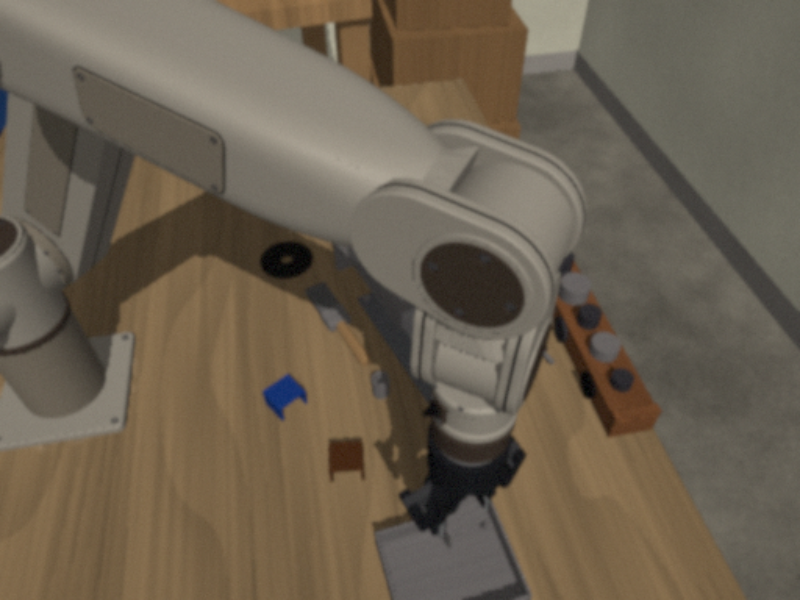

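The arm is centred over the tray, to within 2 mm. I'll lower the offcut to about 4 mm above the floor and release it.

>>> {"api": "send_rows", "payload": {
  "increments": [
    [[-0.04, -0.04, 0.3, 0, 0, 0], [0, 0, 0.6, 0, 0, 0], [0, 0, 0.6, 0, 0, 0], [0, 0, 0.5, 0, 0, 0], [0, 0, 0.3, 0, 0, 0], [0, 0, 0.2, 0, 0, 0], [0, 0, 0.16, 0, 0, 0], [0, 0, 0, 0, 0, 0]]
  ]
}}

```text
clock: 7.5
eef_pos: [0.5235, -0.3937, 0.0291]
tool_rot: [0.591, 0.806, 0.0, -0.0]
ft_force: [-0.5, 0.2, -1.7]
grip_width: 0.0465
```

>>> {"api": "send_rows", "payload": {
  "increments": [
    [[0, 0, 0, 0, 0, 0], [0, 0, 0, 0, 0, 0], [0, 0, 0, 0, 0, 0], [0, 0, 0, 0, 0, 0], [0, 0, 0, 0, 0, 0]]
  ],
  "grip": 0
}}

```text
clock: 8.12
eef_pos: [0.5235, -0.3939, 0.0294]
tool_rot: [0.591, 0.806, 0.0, 0.0]
ft_force: [0.1, -0.7, -0.7]
grip_width: 0.0853
```

Run:
```python
from h import *
o=get_obs();need(-.218,-.152,.16,o)
```

```text
units [-0.03 -0.04 -2.61] yaw err deg(turn tool z) 0.11 tilt [ 1.e-04 -1.e-04 -1.e+00]
s,t,z now [-0.2166 -0.1497  0.0294] F [ 0.1 -0.7 -0.7] w 0.0853 clk 8.125
```

>>> {"api": "send_rows", "payload": {
  "increments": [
    [[0, 0, -0.3, 0, 0, 0], [0, 0, -0.6, 0, 0, 0], [0, 0, -0.8, 0, 0, 0], [0, 0, -0.7, 0, 0, 0], [0, 0, -0.3, 0, 0, 0], [0, 0, 0, 0, 0, 0]]
  ]
}}

```text
clock: 8.88
eef_pos: [0.5241, -0.3943, 0.1658]
tool_rot: [0.591, 0.806, -0.0, 0.001]
ft_force: [-0.0, -0.6, -0.5]
grip_width: 0.0858
```

Run:
```python
from h import *
o=get_obs();need(.2425,0,.14,o)
c=camera("wrist");cv2.imwrite("pics/wrist2.png",cv2.resize(c["color"][...,::-1],(800,600)))
```

```text
units [9.19 3.   0.5 ] yaw err deg(turn tool z) 0.11 tilt [ 0.0024 -0.0018 -1.    ]
s,t,z now [-0.2172 -0.1493  0.1658] F [-0.  -0.6 -0.5] w 0.0858 clk 8.875
```

View pics/wrist2.png

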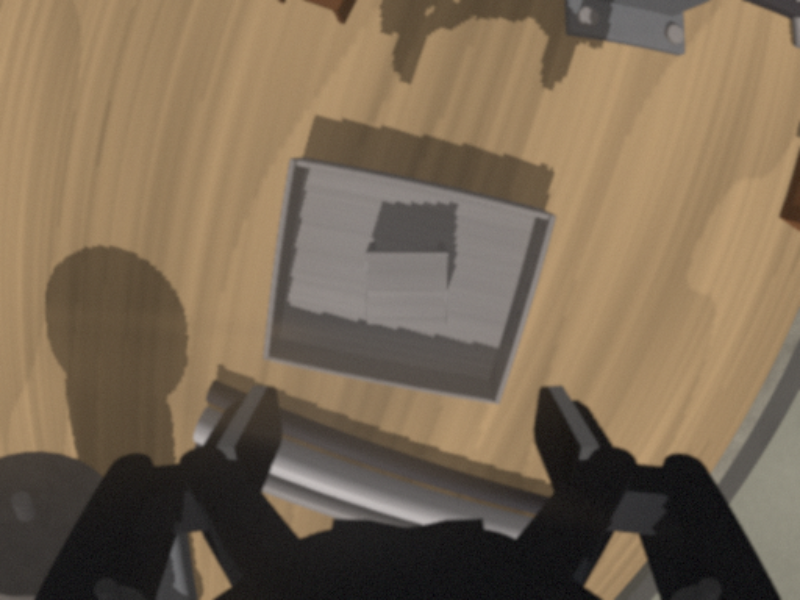

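The offcut sits at (407,287), in the middle of the tray. I'll close the fingers and move above hole 2.

>>> {"api": "send_rows", "payload": {
  "increments": [
    [[0.4, 0.1, 0, 0, 0, 0], [0.9, 0.3, 0, 0, 0, 0], [0.9, 0.3, 0, 0, 0, 0], [0.9, 0.3, 0, 0, 0, 0], [0.9, 0.3, 0, 0, 0, 0], [0.9, 0.3, 0, 0, 0, 0], [0.9, 0.3, 0, 0, 0, 0], [0.9, 0.3, 0, 0, 0, 0]]
  ],
  "grip": 1
}}

```text
clock: 9.93
eef_pos: [0.5262, -0.0397, 0.1621]
tool_rot: [0.591, 0.806, -0.001, -0.002]
ft_force: [1.0, 0.1, -0.1]
grip_width: -0.0005
```

>>> {"api": "send_rows", "payload": {
  "increments": [
    [[0.9, 0.3, 0, 0, 0, 0], [0.8, 0.3, 0, 0, 0, 0], [0.5, 0.2, 0.2, 0, 0, 0], [0.3, 0, 0.2, 0, 0, 0], [0, 0, 0.1, 0, 0, 0], [0, 0, 0, 0, 0, 0], [0, 0, 0, 0, 0, 0]]
  ]
}}

```text
clock: 10.8
eef_pos: [0.5285, 0.0889, 0.1395]
tool_rot: [0.592, 0.806, 0.0, 0.0]
ft_force: [-0.9, -0.7, 0.5]
grip_width: 0.0001
```

Run:
```python
from h import *
o=get_obs();need(.2425,0,.09,o)
c=camera("wrist");cv2.imwrite("pics/wrist3.png",cv2.resize(c["color"][...,::-1],(800,600)))
c=camera("scene");cv2.imwrite("pics/scene3.png",cv2.resize(c["color"][160:290,130:380][...,::-1],(800,416)))
```

```text
units [-0.    0.01  0.99] yaw err deg(turn tool z) 0.01 tilt [ 4.e-04 -2.e-04 -1.e+00]
s,t,z now [ 0.2426 -0.0007  0.1395] F [-0.9 -0.7  0.5] w 0.0001 clk 10.8
```

View pics/wrist3.png

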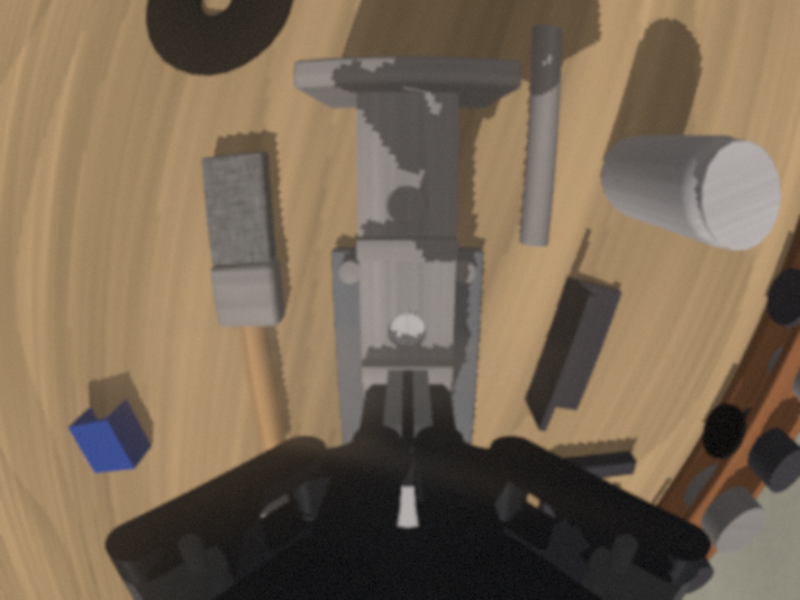

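View pics/scene3.png

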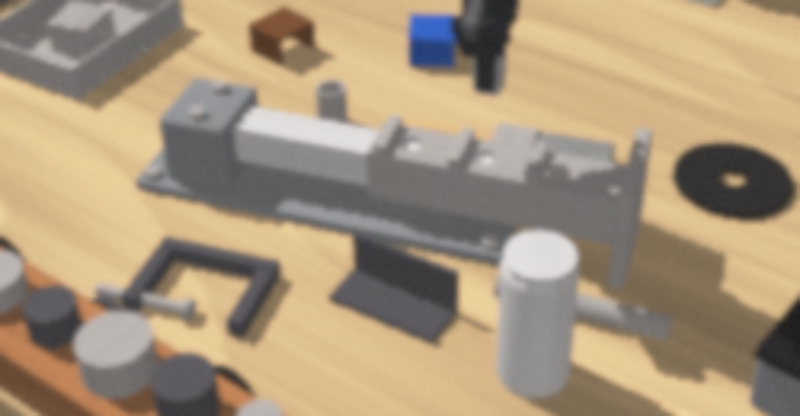

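The finger sits over the space between bars 2 and 3. Hole 2 is at (407,328), empty, with bar 2 at (405,372). I'll descend to just above the sleeve face.

>>> {"api": "send_rows", "payload": {
  "increments": [
    [[0, 0.01, 0.3, 0, 0, 0], [0, 0, 0.4, 0, 0, 0], [0, 0, 0.3, 0, 0, 0], [0, 0, 0.1, 0, 0, 0], [0, 0, 0, 0, 0, 0], [0, 0, 0, 0, 0, 0]]
  ]
}}

```text
clock: 11.65
eef_pos: [0.5294, 0.0903, 0.0849]
tool_rot: [0.591, 0.806, 0.0, 0.0]
ft_force: [-0.3, -0.3, 0.1]
grip_width: -0.0003
```

Run:
```python
from h import *
o=get_obs();need(.2425,0,.077,o)
c=camera("side");cv2.imwrite("pics/side4.png",cv2.resize(c["color"][120:280,170:350][...,::-1],(675,600)))
c=camera("scene");cv2.imwrite("pics/scene4.png",cv2.resize(c["color"][190:270,180:340][...,::-1],(800,400)))
```

```text
units [-0.02 -0.01  0.16] yaw err deg(turn tool z) 0.11 tilt [ 1.3e-03  2.0e-04 -1.0e+00]
s,t,z now [0.2437 0.0005 0.0849] F [-0.3 -0.3  0.1] w -0.0003 clk 11.65
```

View pics/scene4.png

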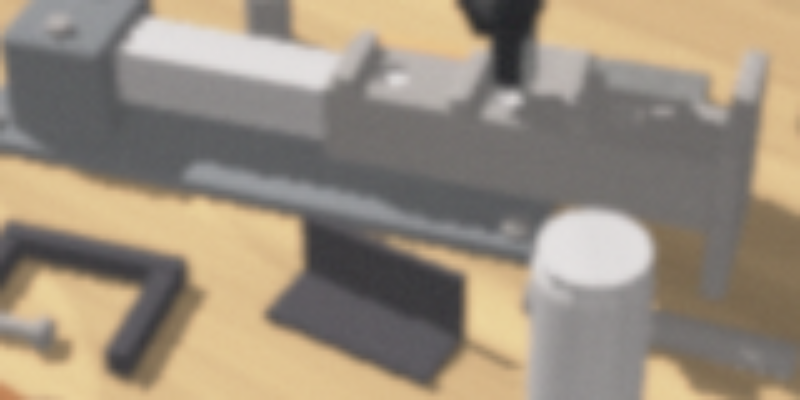

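The fingertip is right above hole 2, just behind bar 2 (505,85). I'll lower it to contact.

>>> {"api": "send_rows", "payload": {
  "increments": [
    [[0, 0, 0.08, 0, 0, 0], [0, 0, 0.04, 0, 0, 0], [0, 0, 0, 0, 0, 0], [0, 0, 0, 0, 0, 0]]
  ]
}}

```text
clock: 12.25
eef_pos: [0.5288, 0.0901, 0.0783]
tool_rot: [0.591, 0.806, -0.0, -0.0]
ft_force: [1.3, 0.1, -0.4]
grip_width: -0.0
```

>>> {"api": "send_rows", "payload": {
  "increments": [
    [[0, 0, 0.04, 0, 0, 0], [0, 0, 0, 0, 0, 0]]
  ]
}}

```text
clock: 12.5
eef_pos: [0.5291, 0.0902, 0.077]
tool_rot: [0.591, 0.806, 0.0, 0.0]
ft_force: [-0.1, 0.5, 5.2]
grip_width: -0.0001
```

>>> {"api": "send_rows", "payload": {
  "increments": [
    [[0, 0, 0.02, 0, 0, 0], [0, 0, 0, 0, 0, 0]]
  ]
}}

```text
clock: 12.75
eef_pos: [0.5291, 0.0902, 0.0768]
tool_rot: [0.591, 0.806, 0.001, 0.001]
ft_force: [-3.0, 0.5, 9.9]
grip_width: 0.0001
```

Contact is at TCP z≈0.077, as expected, with stiffness around 5 N/mm. Now I'll push towards the anchor with a light press held.

>>> {"api": "send_rows", "payload": {
  "increments": [
    [[-0.04, 0, 0, 0, 0, 0], [-0.04, 0, 0, 0, 0, 0], [-0.04, 0, 0, 0, 0, 0], [-0.04, 0, 0, 0, 0, 0], [-0.04, 0, 0, 0, 0, 0]]
  ]
}}

```text
clock: 13.38
eef_pos: [0.5314, 0.0828, 0.0768]
tool_rot: [0.591, 0.807, 0.002, -0.001]
ft_force: [-4.5, 4.2, 10.1]
grip_width: 0.0002
```

Run:
```python
from h import *
o=get_obs();need(.2145,0,.077,o);print("along d",np.dot(o["ft_force"][:2],d))
c=camera("scene");cv2.imwrite("pics/scene5.png",cv2.resize(c["color"][190:270,180:340][...,::-1],(800,400)))
```

```text
units [-0.43 -0.01 -0.01] yaw err deg(turn tool z) 0.21 tilt [ 1.0e-04  4.9e-03 -1.0e+00]
s,t,z now [2.359e-01 2.000e-04 7.680e-02] F [-4.5  4.2 10.1] w 0.0002 clk 13.375
along d 5.358386311586927
```

View pics/scene5.png

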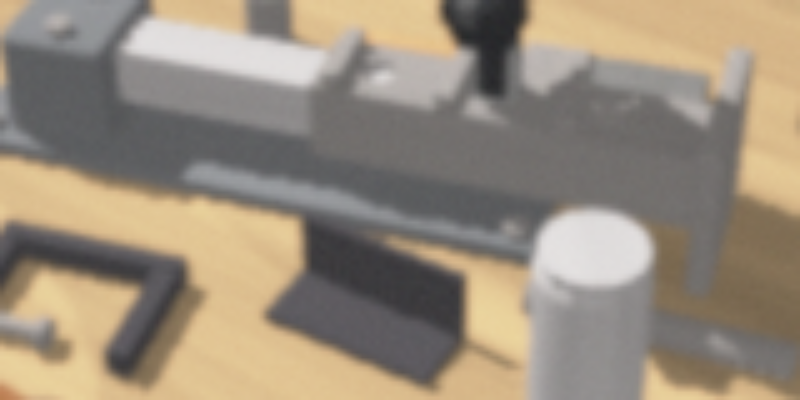

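The sleeve has moved (mouth from 328 to 312 px) at 5 N of push. I'll continue.

>>> {"api": "send_rows", "payload": {
  "increments": [
    [[-0.04, 0, 0, 0, 0, 0], [-0.04, 0, 0, 0, 0, 0], [-0.04, 0, 0, 0, 0, 0], [-0.04, 0, 0, 0, 0, 0], [-0.04, 0, 0, 0, 0, 0], [-0.04, 0, 0, 0, 0, 0]]
  ]
}}

```text
clock: 14.18
eef_pos: [0.5352, 0.0708, 0.0769]
tool_rot: [0.591, 0.807, 0.002, -0.001]
ft_force: [-4.3, 5.3, 11.1]
grip_width: 0.0002
```

>>> {"api": "send_rows", "payload": {
  "increments": [
    [[-0.04, 0, 0, 0, 0, 0], [-0.04, 0, 0, 0, 0, 0], [-0.04, 0, 0, 0, 0, 0]]
  ]
}}

```text
clock: 14.55
eef_pos: [0.5369, 0.0654, 0.0769]
tool_rot: [0.591, 0.807, 0.002, -0.001]
ft_force: [-4.0, 4.5, 11.0]
grip_width: 0.0
```

Run:
```python
from h import *
o=get_obs();need(.2145,0,.077,o);print("along d",np.dot(o["ft_force"][:2],d))
```

```text
units [-0.06 -0.   -0.  ] yaw err deg(turn tool z) 0.19 tilt [ 3.0e-04  4.4e-03 -1.0e+00]
s,t,z now [2.177e-01 2.000e-04 7.690e-02] F [-4.   4.5 11. ] w 0.0 clk 14.55
along d 5.44296525171354
```

>>> {"api": "send_rows", "payload": {
  "increments": [
    [[-0.04, 0, 0, 0, 0, 0], [-0.04, 0, 0, 0, 0, 0], [-0.04, 0, 0, 0, 0, 0]]
  ]
}}

```text
clock: 14.92
eef_pos: [0.5389, 0.0608, 0.0764]
tool_rot: [0.591, 0.807, 0.003, -0.002]
ft_force: [-3.2, 10.0, 8.1]
grip_width: 0.0
```

>>> {"api": "send_rows", "payload": {
  "increments": [
    [[-0.04, 0, 0, 0, 0, 0], [-0.04, 0, 0, 0, 0, 0]]
  ]
}}

```text
clock: 15.18
eef_pos: [0.5397, 0.0582, 0.0763]
tool_rot: [0.59, 0.807, 0.004, -0.003]
ft_force: [-2.7, 7.9, 6.3]
grip_width: -0.0002
```

>>> {"api": "send_rows", "payload": {
  "increments": [
    [[-0.04, 0, 0, 0, 0, 0], [-0.04, 0, 0, 0, 0, 0]]
  ]
}}

```text
clock: 15.42
eef_pos: [0.5415, 0.0525, 0.0763]
tool_rot: [0.591, 0.807, 0.002, -0.001]
ft_force: [-3.3, 5.4, 7.1]
grip_width: 0.0003
```

Run:
```python
from h import *
o=get_obs();need(.2145,0,.077,o);print("along d",np.dot(o["ft_force"][:2],d))
```

```text
units [ 0.21 -0.01 -0.01] yaw err deg(turn tool z) 0.21 tilt [ 8.0e-04  4.8e-03 -1.0e+00]
s,t,z now [0.2039 0.0008 0.0763] F [-3.3  5.4  7.1] w 0.0003 clk 15.425
along d 6.10906256946711
```

The force peaked near 11 N and then fell back, so hole 2 has passed over the button. Now about 42 mm of free sliding, then slowly to home.

>>> {"api": "send_rows", "payload": {
  "increments": [
    [[-0.05, 0, 0, 0, 0, 0], [-0.05, 0, 0, 0, 0, 0], [-0.05, 0, 0, 0, 0, 0], [-0.05, 0, 0, 0, 0, 0], [-0.05, 0, 0, 0, 0, 0], [-0.05, 0, 0, 0, 0, 0], [-0.05, 0, 0, 0, 0, 0], [-0.05, 0, 0, 0, 0, 0]]
  ]
}}

```text
clock: 16.42
eef_pos: [0.5475, 0.0333, 0.0763]
tool_rot: [0.591, 0.807, 0.002, -0.001]
ft_force: [-2.5, 6.1, 6.5]
grip_width: -0.0002
```

Run:
```python
from h import *
o=get_obs();need(.1545,0,.077,o);print("along d",np.dot(o["ft_force"][:2],d))
c=camera("scene");cv2.imwrite("pics/scene6.png",cv2.resize(c["color"][190:270,180:340][...,::-1],(800,400)))
```

```text
units [-0.59 -0.02 -0.02] yaw err deg(turn tool z) 0.2 tilt [ 7.0e-04  4.8e-03 -1.0e+00]
s,t,z now [0.1838 0.0008 0.0763] F [-2.5  6.1  6.5] w -0.0002 clk 16.425
along d 6.5833810060717735
```

View pics/scene6.png

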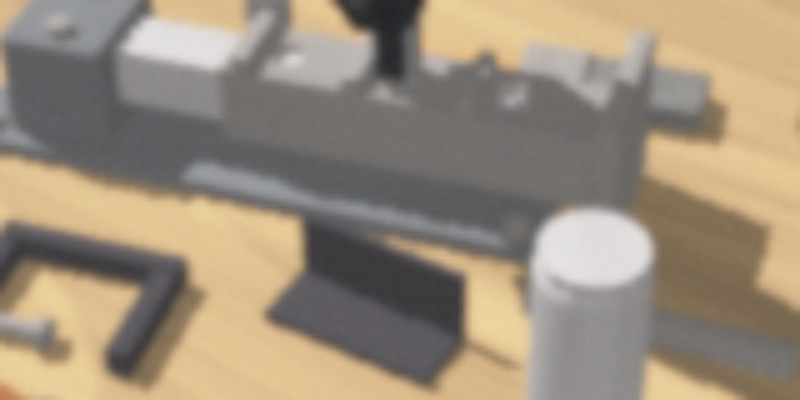

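The sleeve has cleared hole 2, and about 29 mm remain.

>>> {"api": "send_rows", "payload": {
  "increments": [
    [[-0.05, 0, 0, 0, 0, 0], [-0.05, 0, 0, 0, 0, 0], [-0.05, 0, 0, 0, 0, 0], [-0.05, 0, 0, 0, 0, 0], [-0.05, 0, 0, 0, 0, 0], [-0.05, 0, 0, 0, 0, 0], [-0.05, 0, 0, 0, 0, 0], [-0.05, 0, 0, 0, 0, 0]]
  ]
}}

```text
clock: 17.48
eef_pos: [0.5541, 0.0123, 0.0763]
tool_rot: [0.591, 0.807, 0.001, 0.001]
ft_force: [-0.7, -1.1, 5.4]
grip_width: -0.0001
```

>>> {"api": "send_rows", "payload": {
  "increments": [
    [[-0.02, 0, 0, 0, 0, 0], [-0.02, 0, 0, 0, 0, 0], [-0.02, 0, 0, 0, 0, 0], [-0.02, 0, 0, 0, 0, 0]]
  ]
}}

```text
clock: 17.98
eef_pos: [0.5551, 0.0088, 0.0762]
tool_rot: [0.591, 0.807, 0.001, 0.0]
ft_force: [-0.5, 1.7, 5.6]
grip_width: -0.0001
```

Run:
```python
from h import *
o=get_obs();need(.1545,0,.077,o);print("along d",np.dot(o["ft_force"][:2],d))
```

```text
units [-0.08 -0.01 -0.02] yaw err deg(turn tool z) 0.13 tilt [ 0.0014  0.0017 -1.    ]
s,t,z now [0.1583 0.0007 0.0762] F [-0.5  1.7  5.6] w -0.0001 clk 17.975
along d 1.7579545178454348
```

The push force dropped, so I'll look to see where the sleeve is.

Run:
```python
from h import *
c=camera("scene");cv2.imwrite("pics/scene7.png",cv2.resize(c["color"][190:270,180:340][...,::-1],(800,400)))
o=get_obs();c=camera("wrist");cv2.imwrite("pics/wrist7.png",cv2.resize(c["color"][...,::-1],(800,600)))
P=wpts(c,o["eef_pos"],o["tool_rot"]).reshape(-1,3);P=P[c["z_map"].ravel()>0];s,t=st(P)
k=(abs(t)<.018)&(P[:,2]>.03)
for a in np.arange(.16,.33,.003):
    j=k&(s>=a)&(s<a+.003);i=j&(abs(t)<.004)
    if i.sum()>1: print(f"{a:.3f}:{np.median(P[j,2])*1000:.0f}/{np.median(P[i,2])*1000:.0f}",end="  ")
```

```text
0.160:69/105  0.163:90/108  0.166:141/143  0.169:119/138  0.172:143/132  0.175:151/69  0.178:162/68  0.181:68/68  0.184:68/68  0.187:68/68  0.190:68/68  0.193:76/76  0.196:77/77  0.199:77/77  0.202:76/76  0.205:68/68  0.208:67/67  0.211:68/70  0.214:68/72  0.217:68/73  0.220:68/72  0.223:67/69  0.226:68/67  0.229:68/68  0.232:68/68  0.235:68/68  0.238:68/68  0.241:68/68  0.244:68/68  0.247:68/68  0.250:68/68  0.253:68/68  0.256:68/68  0.259:68/68  0.262:68/68  0.265:68/68  0.268:85/85  0.271:90/90  0.274:90/90  0.277:89/90  0.280:88/89
```

View pics/scene7.png

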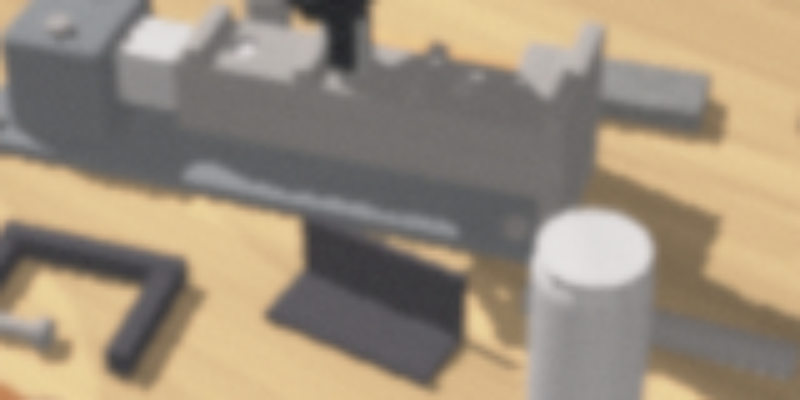

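View pics/wrist7.png

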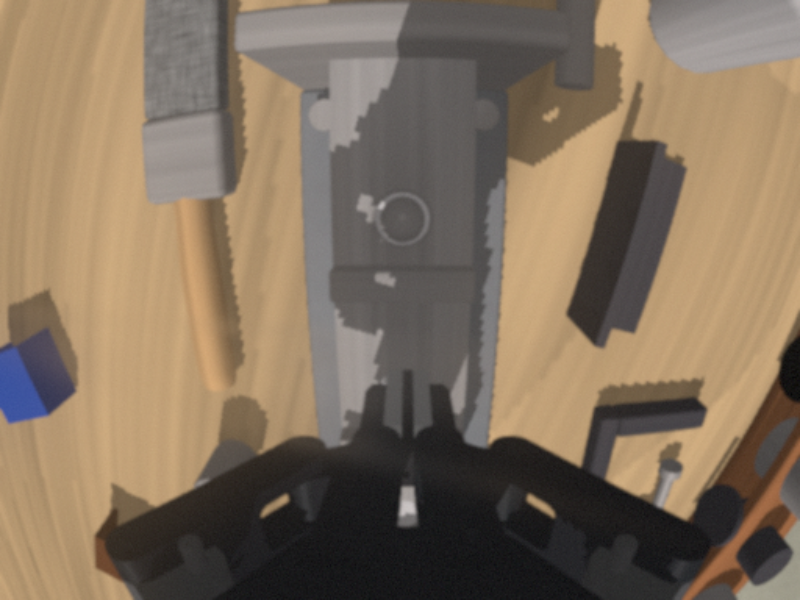

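Hole 3 is at (403,218) with the button in it, standing about 5 mm above the face in the depth map, so the sleeve is home. I'll back off the bar a little, lift clear, and check again.

>>> {"api": "send_rows", "payload": {
  "increments": [
    [[0.04, 0, -0.06, 0, 0, 0], [0.02, 0, -0.2, 0, 0, 0], [0, 0, -0.5, 0, 0, 0], [0, 0, -0.6, 0, 0, 0], [0, 0, -0.6, 0, 0, 0], [0, 0, -0.4, 0, 0, 0], [0, 0, 0, 0, 0, 0], [0, 0, 0, 0, 0, 0]]
  ]
}}

```text
clock: 19.08
eef_pos: [0.5531, 0.011, 0.1925]
tool_rot: [0.591, 0.806, -0.0, -0.001]
ft_force: [-0.3, -0.3, 0.8]
grip_width: -0.0003
```

Run:
```python
from h import *
o=get_obs();c=camera("wrist");cv2.imwrite("pics/wrist8.png",cv2.resize(c["color"][...,::-1],(800,600)))
P=wpts(c,o["eef_pos"],o["tool_rot"]).reshape(-1,3);P=P[c["z_map"].ravel()>0];s,t=st(P)
q=np.hypot(s-.2175,t);print("button top z",np.percentile(P[q<.004,2],[50,95]),"face",np.median(P[(q>.012)&(q<.02)&(s>.2175),2]))
m=(P[:,2]>.0735)&(P[:,2]<.082)&(s>.188)&(s<.209)&(abs(t)<.018);print("bar3 s",np.percentile(s[m],[2,98]))
m=(P[:,2]>.07)&(q<.011);print("btn centre",np.median(s[m]),np.median(t[m]))
need(.2,0,.2,o)
c=camera("side");cv2.imwrite("pics/side8.png",cv2.resize(c["color"][...,::-1],(800,600)))
```

```text
button top z [0.07312833 0.07455245] face 0.06754524360557185
bar3 s [0.19534937 0.20482645]
btn centre 0.21825984800012174 -0.0004681950978187953
units [ 0.78  0.01 -0.15] yaw err deg(turn tool z) 0.11 tilt [-0.0014 -0.     -1.    ]
s,t,z now [ 0.1609 -0.0005  0.1925] F [-0.3 -0.3  0.8] w -0.0003 clk 19.075
```

View pics/wrist8.png

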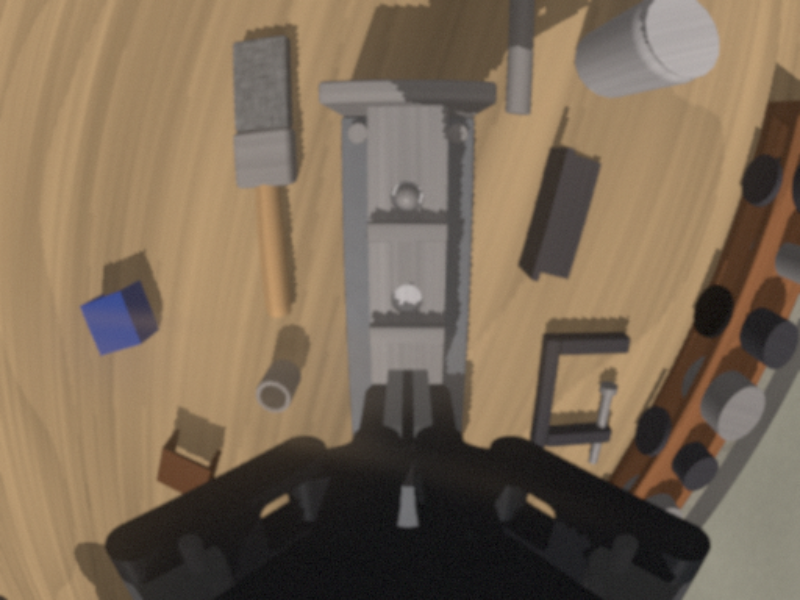

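View pics/side8.png

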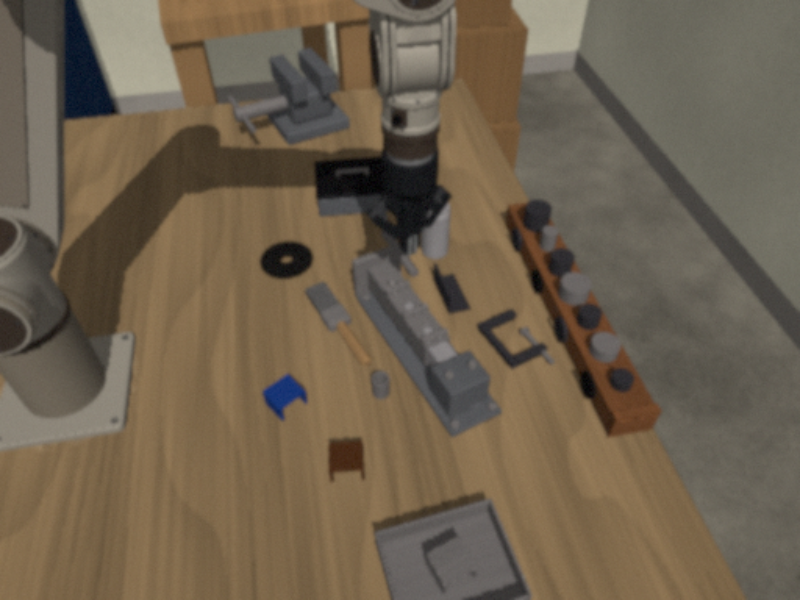

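The button stands about 5.6 mm (median) to 7 mm above the face, so it is fully up in hole 3. The offcut is in the tray at (445,560), the bystanders are where they started, and the robot is touching nothing. I'm handing the job in.

```bash
python3 -c "
from h import *
print(job_done(), get_obs()['clock'])"
```

```text
the job is handed in; nothing more can be done
the job is handed in; nothing more can be done
```

The length stop is set to its shortest length and the job is handed in; it ended at about 19 s on the robot's clock. No verdict is reported at hand-in.

**What I did:** I lifted the U channel off the inner tube and set it in the middle of the scrap tray. I then pressed the closed fingertips down on hole 2 against its crossbar and pushed the sleeve towards the anchor block. It rode over the button at about 11 N, then slid on until the button popped up through hole 3.

**Last checks:**
- **Button:** the wrist depth put its top 5.6 mm (middle) to 7 mm (highest readings) above the sleeve face, against 6 mm when fully up.
- **Sleeve:** hole 3, worked out from its crossbar, was within about 1 mm of the button's centre.
- **Offcut:** the side view showed it lying in the tray.
- **Bystanders:** none appeared moved in the last wrist and side pictures; I judged this by eye, not by measuring.
- **Robot:** it stood clear of everything, with wrist force about zero.

**Disagreements:** the two fixed cameras differed by about 3 mm across the tube, so I used the average. The wrist depth read the sleeve face about 1.5 mm low. No check failed.

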